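# Seat a keypad module in the repair jig and set the clamp dial to its red mark

## Robot

A 6-joint arm with a two-finger parallel gripper is mounted at the origin on the work surface. World frame = base frame: x ahead of the robot, y to its left, z up, the work surface at z = 0. Lengths are in m, angles in rad, forces in N, time in s.
With the tool pointing down it reaches from about 0.4 to 0.825 m from the base axis. Payload 7 kg.
Tool frame: the origin (TCP) lies between the finger pads; the fingertips stand finger_overhang ahead of it and the grasp point (between the pads) is the TCP (finger_overhang is the distance from the TCP to the fingertips, in m); z points along the fingers, y is the line along which they close (so a half turn about z gives the same grasp; the last joint's range is limited). The gripper opens to 88 mm and grips with 3 to 60 N. Pads are 19 mm wide; open, the fingers measure 130 mm over their backs; the gripper's body (78 mm by 193 mm) begins 47 mm behind the grasp point.
Start: joints at [-0.877, 0.359, 0.012, 0, -1.224, -0.288], TCP at [0.266, -0.62, 0.208] pointing down, gripper open.
Joint ranges: [-3.07, 3.07], [-1.43, 2.12], [-1.02, 1.25], [-3.03, 1.67], [-3.05, -0], [-3.03, 3.03]. Speed limits (rad/s): [2.39, 2.39, 3.01, 3.14, 3.14, 3.14].

## Interface

Orientations are given as a unit quaternion [w, x, y, z].
In Python, from workcell import * gives the robot as it stands.
- The arm moves only by the tool apply_moves, never from a script. Its argument "deltas" is a list of rows, each a list of 3 entries, a list of its own where there are three numbers: the closure, from -1 (fully open) to 1 (shut), then the shift along the tool's x, y, z normalised to -1 to 1, where 1 is 0.6 m, then the turn, a rotation vector about the tool's x, y, z normalised to -1 to 1, where 1 is 45 degrees. A call has 1 to 8 rows; each row is the pose to reach, as a shift and turn from the pose commanded when the call began, along the tool's axes at that moment; what a row does not reach only later rows make up. A row lasts 1/8 s, in which the tool goes at most 62.5 mm and 10.7 degrees, less where a joint would pass 70% of its speed; a pose out of reach is approached as far as the arm can. A call with a number of a shift or a turn outside -1 to 1 is refused whole. A call with a gripper value outside its range is refused whole. The fingers move at their own pace and stop on an object; "squeeze" is the grip in N (left out, the last holds). Time passes only in rows, so rows that repeat a pose let the fingers close. It gives the time, the measured TCP pose, the force, the opening and the grip force at its end, in the units of the state.
- observe(): the state, without advancing time (a new reading comes with each control period).
- snapshot(name): name is "scene" or "top" or "wrist"; returns a dict with "frame" (384x512x3 uint8, red, green, blue), "depth" (384x512 float32, m along the optical axis (not along the pixel's ray), 0 where there is no reading), "fov_y" (degrees; the focal length in pixels is half the picture's height over the tangent of half this angle, whatever the lens; pixels are square), "cx", "cy" (the principal point, pixels), "R" (3x3) and "t" (3): a world point X has camera coordinates R X + t. Camera axes: x right, y down, z forward; pixel columns grow to the right and rows downward; lengths in m; the calibration is good to about 2 mm. A picture is of the moment at which its call begins.
- finish_job(): hands the job in; it is judged then, once.
The state is a dict: "clock": time; "joints": joint angles; "qd": joint speeds; "tau": joint torques, N m; "tcp_pos": TCP position; "eef_rot": TCP orientation; "contact_force": force on the tool from outside, world axes, zero at the start; "wrist_torque": the same for the moment, N m; "width": finger opening in m; "grip_force": force on a finger pad.
Only numpy, scipy, OpenCV 4.12 (cv2) and the standard library are available. Lean on these libraries where they do the work, as an engineer would, in place of code of your own. Each camera call takes 0.05 s, during which the arm holds its last target. There are 200 camera calls.

## Task

Lay the black keypad module flat and square in the jig's green pocket, fully down, with its yellow tab in the gap of the end wall. Then turn the clamp dial clockwise until its white pointer stands at the red mark on the ring, without turning well past the mark. Leave the bottle, screwdriver, spool and bit case where they are.

Things in the scene. Friction and masses are not known exactly. Their poses are not given: they have to be found in the camera images.
- jig: clamping jig: aluminium base plate 140 x 345 x 12 mm lying on the table, fixed. Origin on the table; its y axis runs along the plate (plate from y = -165 to +180 mm, x = -70 to +70 mm). The green pocket is centred at y = +90 mm, the dial at y = -95 mm; between them, at y = -16 to +12 mm, stands a dark steel guide block 62 mm wide (x) whose top is 46 mm above the table
- pocket (a point): centre of the pocket floor on the plate's top (12 mm above the table), axes as the jig. Pocket 60 mm (x) by 134 mm (y); green walls 6 mm thick, 8 mm high. The long walls stand only at the corners (30 mm each), leaving 74 mm gaps for fingers mid-side; the +y end wall has a 36 mm gap in its middle for the keypad's tab, the -y end wall is closed
- keypad: loose stripped keypad module, black with 3 x 7 white dots, 56 mm (x) by 130 mm (y) by 16 mm thick, about 0.12 kg; origin at the centre of its underside, z up. A yellow tab 22 mm wide and 8 mm thick sticks out 13 mm at its +y end. In the pocket it lies with its x and y axes along the jig's
- tab (a point): top of the keypad's yellow tab, 71 mm along +y from the keypad's centre and 8 mm above its underside
- dial (a joint): the clamp dial's angle in rad, 0 to 3.4, growing clockwise seen from above. It drives a steel tongue that slides out of the guide block towards +y, 10 mm per rad, 30 to 37 mm above the table; below 0.9 rad the tongue is clear of the pocket, beyond that it reaches over the keypad's end. The dial stays where it is left
- dial_axis (a point): on the dial's axis at 55 mm above the table. The dial is a black disc of 90 mm diameter, its top 23 mm above the table, with an upright grip bar across it, 84 mm long, 16 mm wide, its top 57 mm above the table (pinch the bar's long sides from above)
- pointer (a point): the pointed end of the grip bar, marked by a white stripe from the axis to this end; 44 mm from the axis, 55 mm above the table
- index_ring: fixed grey index ring of 124 mm diameter round the dial, its top 14 mm above the table, with black ticks every 15 degrees and one red mark. Origin on the dial's axis; its x axis points from the axis to the red mark
- mark (a point): the red mark (15 x 6 mm) on the index ring, 54.5 mm from the dial's axis
- cleaner: bystander: upright white cleaner bottle, 58 mm diameter, 165 mm tall, blue cap; origin at the centre of its foot
- driver: bystander: screwdriver lying on the table, 170 mm long along its x axis, 26 mm thick; origin under its middle
- spool: bystander: blue spool, 80 mm diameter, 38 mm high, origin at the centre of its underside
- bitcase: bystander: red bit case, 95 mm (x) by 150 mm (y) by 31 mm high, origin at the centre of its underside
Things that resemble listed ones, but are neither listed nor needed, are in the scene too. Several things look just like the keypad: the one meant starts farthest to the robot's right.

How it is judged:
On the way, in this order (a step that is already met when the one before it is completed fails the run):
1. the keypad lies seated in the pocket and let go, before the dial is set (x of keypad in the frame of pocket between -0.0035 and 0.0035 m and y of keypad in the frame of pocket between -0.0035 and 0.0035 m and z of keypad in the frame of pocket between -0.004 and 0.0025 m and y of tab in the frame of pocket above 0.05 m and angle between the y axis of keypad and the y axis of pocket, either way round below 0.06 rad and angle between keypad's own z axis and vertical below 0.035 rad and contact force between the fingers and keypad below 0.1 N), for 0.2 s.
2. the dial's pointer stands at the red mark (y of pointer in the frame of index_ring between -0.0038 and 0.0038 m and x of pointer in the frame of index_ring above 0.03 m), for 0.2 s.
At the end, for the whole second after the job is handed in: keypad at rest in the pocket, tab in the end gap: centred within 3.5 mm, underside within 2.5 mm of the floor, square within 0.06 rad, level within 0.035 rad; dial at rest, pointer end within 3.8 mm (5 degrees) of the line from axis to red mark (all of step 2 and x of keypad in the frame of pocket between -0.0035 and 0.0035 m and y of keypad in the frame of pocket between -0.0035 and 0.0035 m and z of keypad in the frame of pocket between -0.004 and 0.0025 m and y of tab in the frame of pocket above 0.05 m and angle between the y axis of keypad and the y axis of pocket, either way round below 0.06 rad and angle between keypad's own z axis and vertical below 0.035 rad and linear speed of keypad below 0.02 m/s and velocity of joint dial between -0.05 and 0.05 rad/s); the robot touches nothing.
It fails at once if the dial is turned more than 20 degrees past the mark (y of pointer in the frame of index_ring below -0.015 m).
It fails at once if the bottle is tipped or moved by more than 20 mm (angle between cleaner's own z axis and vertical above 0.3 rad or distance of cleaner from where it was at the start of the episode above 0.02 m).
It fails at once if the screwdriver is moved by more than 20 mm (distance of driver from where it was at the start of the episode above 0.02 m).
It fails at once if the spool is moved by more than 20 mm (distance of spool from where it was at the start of the episode above 0.02 m).
It fails at once if the bit case is moved by more than 20 mm (distance of bitcase from where it was at the start of the episode above 0.02 m).
It also fails if it takes over 59 s, if anything falls off the work surface, if the arm or the gripper's body presses on something with over 40 N, if the wrist force passes 120 N, or if a joint passes its speed limit or range.

## Working session

There is one attempt and no reset: what is moved stays moved. The work goes in short steps, Python scripts to look and compute and a tool call to move; the robot and the scene stay as the last step left them, time stands still between calls to the robot, and variables do not carry over. Pictures are saved under pics/ and viewed, at most 10 in all, crops included, and the job is handed in when it is done.

Besides the shell and the picture viewer there is one more tool, called after ">>>" in YAML: its name, and indented under it one key for each argument. apply_moves: Moves the arm, as the interface text tells. Scaled input: -1 to 1 covers 0.6 m each way for a shift and 45 degrees each way for a turn. Its arguments: {"type":"object","properties":{"deltas":{"type":"array","items":{"type":"array"}},"squeeze":{"type":"number"}},"required":["deltas"]}

```bash
mkdir -p pics; ls; cat > h.py <<'E'
from workcell import *
import numpy as np, cv2
def snap(n,f=None):
    s=snapshot(n); np.savez(f'{n}.npz',**s)
    if f: cv2.imwrite(f'pics/{f}.png',cv2.cvtColor(s['frame'],cv2.COLOR_RGB2BGR))
    return s
def cloud(s):
    h,w=s['depth'].shape; f=h/2/np.tan(np.radians(s['fov_y'])/2)
    u,v=np.meshgrid(np.arange(w),np.arange(h)); d=s['depth']
    C=np.stack([(u-s['cx'])/f*d,(v-s['cy'])/f*d,d],-1)
    return (C-s['t'])@s['R']
def ray(s,u,v,z):
    h=s['depth'].shape[0]; f=h/2/np.tan(np.radians(s['fov_y'])/2)
    d=np.array([(u-s['cx'])/f,(v-s['cy'])/f,1])@s['R']; o=-s['t']@s['R']
    return o+d*(z-o[2])/d[2]
E
python3 - <<'E'
from h import *
o=observe(); print(o)
s=snap('top','top0'); print(s['fov_y'],s['R'],s['t']); snap('scene','scene0')
E
```

```text
pics
{'clock': 0.0, 'joints': array([-8.76914569e-01,  3.59381192e-01,  1.10624388e-02, -3.80160910e-04,
       -1.22407028e+00, -2.88112710e-01]), 'qd': array([ 0.00085494, -0.0007    ,  0.0003754 , -0.00019514, -0.00050716,
       -0.00027487]), 'tau': array([ 1.64564262e-04, -5.82720351e+01,  2.93057871e+01,  6.99727580e+00,
        6.86119020e-03, -1.83726147e-04]), 'tcp_pos': array([ 0.26622975, -0.61972044,  0.20702253]), 'eef_rot': array([-2.17881729e-04, -2.01432051e-01,  9.79502151e-01,  7.86542571e-04]), 'contact_force': array([ 9.19126921e-05, -1.71701958e-01,  5.73155925e-01]), 'wrist_torque': array([-0.03969526, -0.01578569,  0.01201182]), 'grip_force': 0.0, 'width': 0.08784071670663586}
54.25669446965528 [[ 0.00998735 -0.99962006 -0.02569006]
 [-0.99768029 -0.00823132 -0.0675743 ]
 [ 0.06733716  0.02630536 -0.99738344]] [0.04084227 0.56202651 0.94785184]
```

View pics/top0.png

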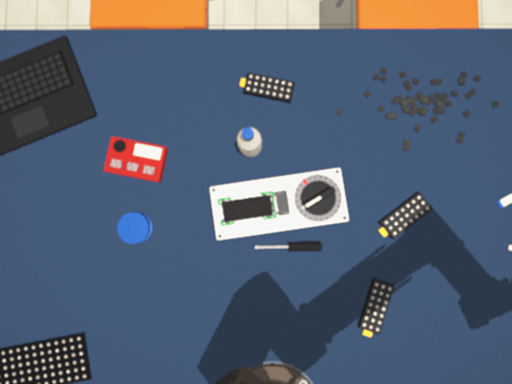

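View pics/scene0.png

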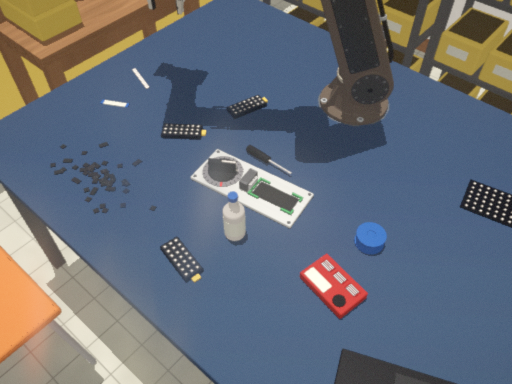

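The top view shows the keypad farthest right at (405,215), with its tab at (383,232). The jig runs from (210,190) to (348,200), with the pocket on the left (248,208), the dial at (318,198) and the red mark near (304,181). The bottle at (249,141) and the screwdriver at (290,246) are close to the jig. Next I'll measure these positions and the pocket's depth.

```bash
python3 - <<'E'
from h import *
s=dict(np.load('top.npz')); P=cloud(s); F=s['frame'].astype(int); hsv=cv2.cvtColor(s['frame'],cv2.COLOR_RGB2HSV)
np.set_printoptions(precision=4,suppress=True)
H,S,V=[hsv[...,i].astype(int) for i in range(3)]
u,v=np.meshgrid(np.arange(512),np.arange(384))
# plate: white-ish region bounding
m=((S<60)&(V>120)&(u>200)&(u<360)&(v>160)&(v<245)).astype(np.uint8)
n,l,st,c=cv2.connectedComponentsWithStats(m); k=1+st[1:,4].argmax(); print('plate',st[k])
pts=np.argwhere(l==k)[:,::-1].astype(np.float32); r=cv2.minAreaRect(pts); b=cv2.boxPoints(r)
W=np.array([ray(s,*p,0.012) for p in b]); print(W, [np.linalg.norm(W[i]-W[i-1]) for i in range(4)], W.mean(0))
print('plate z',np.median(P[...,2][l==k]))
# green
g=(H>40)&(H<85)&(S>80)&(u>200)&(u<300)&(v>180)&(v<235); gp=np.argwhere(g)[:,::-1].astype(np.float32); b=cv2.boxPoints(cv2.minAreaRect(gp))
W=np.array([ray(s,*p,0.018) for p in b]); print('green',g.sum(),W,W.mean(0))
print('pocket z',P[200:216:4,232:268:6,2])
red=(((H<8)|(H>172))&(S>120)&(u>285)&(u<350)&(v>165)&(v<235)); rp=np.argwhere(red).mean(0)[::-1]; print('red',red.sum(),ray(s,*rp,0.014))
# bar: high depth
d=(P[...,2]>0.045)&(P[...,2]<0.07)&(u>290)&(u<345)&(v>170)&(v<225); b=cv2.boxPoints(cv2.minAreaRect(np.argwhere(d)[:,::-1].astype(np.float32)))
print('bar',d.sum(),np.array([ray(s,*p,0.057) for p in b]),P[d].mean(0))
w=d&(V>170)&(S<60); print('white on bar',w.sum(),[P[w].mean(0)] if w.any() else '')
# keypad
d=(P[...,2]>0.008)&(P[...,2]<0.03)&(u>370)&(u<440)&(v>185)&(v<245); 
yel=(H>18)&(H<35)&(S>150)&(u>370)&(u<440)&(v>185)&(v<245)
kb=d&~yel
r=cv2.minAreaRect(np.argwhere(kb)[:,::-1].astype(np.float32)); W=np.array([ray(s,*p,0.016) for p in cv2.boxPoints(r)]); print('key',kb.sum(),W,W.mean(0),P[kb].mean(0),[np.linalg.norm(W[i]-W[i-1]) for i in range(4)])
print('tab',yel.sum(),ray(s,*np.argwhere(yel).mean(0)[::-1],0.008))
for n,m in dict(cap=(S>140)&(H>100)&(H<125)&(V>130)&(abs(u-249)<20)&(abs(v-135)<15),drv=(P[...,2]>0.005)&(u>250)&(u<330)&(v>238)&(v<256)).items(): print(n,m.sum(),P[m].mean(0),P[m].max(0),P[m].min(0))
im=cv2.cvtColor(s['frame'],cv2.COLOR_RGB2BGR)[150:260,200:440]; cv2.imwrite('pics/crop1.png',cv2.resize(im,None,fx=3.3,fy=3.3,interpolation=cv2.INTER_CUBIC))
E
```

```text
plate [ 209  167  141   74 5690]
[[ 0.5684  0.1753  0.012 ]
 [ 0.6228 -0.1742  0.012 ]
 [ 0.4783 -0.1945  0.012 ]
 [ 0.4236  0.1511  0.012 ]] [np.float64(0.14674482343215725), np.float64(0.35367490631984944), np.float64(0.14593318409913647), np.float64(0.3499366066549769)] [ 0.5233 -0.0105  0.012 ]
plate z 0.012844768227603193
green 60 [[ 0.5319  0.147   0.018 ]
 [ 0.5541  0.0044  0.018 ]
 [ 0.4886 -0.0056  0.018 ]
 [ 0.4664  0.1362  0.018 ]] [0.5103 0.0705 0.018 ]
pocket z [[0.0126 0.0055 0.0114 0.014  0.0139 0.0144]
 [0.0144 0.0101 0.0154 0.0139 0.0133 0.0117]
 [0.0099 0.0109 0.0171 0.0108 0.0133 0.0127]
 [0.0138 0.0126 0.0161 0.0134 0.013  0.0157]]
red 11 [ 0.5808 -0.0785  0.014 ]
bar 222 [[ 0.5218 -0.0695  0.057 ]
 [ 0.5672 -0.1416  0.057 ]
 [ 0.5535 -0.15    0.057 ]
 [ 0.5081 -0.078   0.057 ]] [ 0.5379 -0.1104  0.0574]
white on bar 71 [array([ 0.5283, -0.0945,  0.0584])]
key 1125 [[ 0.472  -0.2569  0.016 ]
 [ 0.5587 -0.3678  0.016 ]
 [ 0.5133 -0.4019  0.016 ]
 [ 0.4271 -0.2913  0.016 ]] [ 0.4928 -0.3295  0.016 ] [ 0.4958 -0.3337  0.0164] [np.float64(0.05661901417011149), np.float64(0.1407910958112521), np.float64(0.056799129285778106), np.float64(0.140209368154794)]
tab 45 [ 0.4544 -0.2802  0.008 ]
cap 95 [0.6762 0.0648 0.1577] [0.7261 0.0792 0.1689] [0.6626 0.0536 0.0003]
drv 432 [ 0.4148 -0.0566  0.0346] [0.4965 0.0489 0.9844] [ 0.3902 -0.1393  0.005 ]
```

View pics/crop1.png

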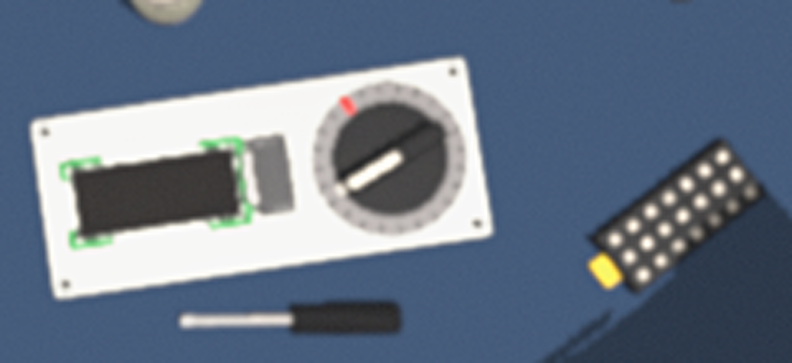

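The pocket is empty: its floor reads about 12–14 mm. The jig's yaw is about 8.9°, which puts the pocket at (0.5105, 0.071) and the dial at (0.539, -0.112). The mark direction is about 38.7° and the pointer about 122°. The keypad centre is near (0.497, -0.335) with its y axis at about 128°. I'll move above it and refine with the wrist camera.

```bash
cat >> h.py <<'E'
from scipy.spatial.transform import Rotation as Rn
def go(x,y,z,yaw):
    """print scaled shift/turn from the measured pose to tool-down pose with tool-y at yaw (deg)"""
    o=observe(); w=o['eef_rot']; R=Rn.from_quat([w[1],w[2],w[3],w[0]])
    a=np.radians(yaw); ty=np.array([np.cos(a),np.sin(a),0]); tz=np.array([0,0,-1.]); T=Rn.from_matrix(np.stack([np.cross(ty,tz),ty,tz],1))
    d=R.inv().apply(np.array([x,y,z])-o['tcp_pos']); r=np.degrees((R.inv()*T).as_rotvec())
    cy=R.as_matrix()[:,1]; print('t',round(o['clock'],2),'tcp',o['tcp_pos'].round(4),'yaw',np.degrees(np.arctan2(cy[1],cy[0])).round(2),'w',o['width'].round(4),'F',o['contact_force'].round(1),'g',round(float(o['grip_force']),1))
    print('shift',(d/0.6).round(4),'turn',(r/45).round(4))
E
python3 - <<'E'
from h import *
import workcell
print([ (k,getattr(workcell,k)) for k in dir(workcell) if 'over' in k.lower()])
go(0.497,-0.335,0.2,218)
E
```

```text
[('finger_overhang', 0.019)]Traceback (most recent call last):
  File "<stdin>", line 4, in <module>
  File "h.py", line 22, in go
    cy=R.as_matrix()[:,1]; print('t',round(o['clock'],2),'tcp',o['tcp_pos'].round(4),'yaw',np.degrees(np.arctan2(cy[1],cy[0])).round(2),'w',o['width'].round(4),'F',o['contact_force'].round(1),'g',round(float(o['grip_force']),1))
                                                                                                                                            ^^^^^^^^^^^^^^^^
AttributeError: 'float' object has no attribute 'round'
```

```bash
sed -i "s/o\['width'\].round(4)/round(float(o['width']),4)/" h.py
python3 -c "
from h import *
go(0.497,-0.335,0.22,218)"
```

```text
t 0.1 tcp [ 0.2663 -0.6198  0.2071] yaw 113.25 w 0.0876 F [-0.6 -0.1 -0.4] g 0.0
shift [-0.5407  0.2843 -0.0212] turn [ 1.5000e-03  1.6000e-03 -2.3278e+00]
```

>>> apply_moves:
  deltas:
    - [-1,[-0.54,0.284,-0.021],[0,0,-1]]
    - [-1,[-0.54,0.284,-0.021],[0,0,-1]]
    - [-1,[-0.54,0.284,-0.021],[0,0,-1]]
    - [-1,[-0.54,0.284,-0.021],[0,0,-1]]
    - [-1,[-0.54,0.284,-0.021],[0,0,-1]]
    - [-1,[-0.54,0.284,-0.021],[0,0,-1]]
    - [-1,[-0.54,0.284,-0.021],[0,0,-1]]
    - [-1,[-0.54,0.284,-0.021],[0,0,-1]]

```text
clock: 1.1
tcp_pos: [0.4967, -0.3354, 0.2202]
eef_rot: [-0.0, -0.561, 0.828, 0.0]
contact_force: [0.0, -0.5, -0.9]
width: 0.0876
grip_force: 0.0
```

>>> apply_moves:
  deltas:
    - [-1,[0,0,0],[0,0,-1]]
    - [-1,[0,0,0],[0,0,-1]]
    - [-1,[0,0,0],[0,0,-1]]
    - [-1,[0,0,0],[0,0,-1]]
    - [-1,[0,0,0],[0,0,-1]]

```text
clock: 1.72
tcp_pos: [0.4959, -0.3368, 0.2204]
eef_rot: [0.0, 0.835, -0.551, -0.0]
contact_force: [0.5, 0.4, 0.6]
width: 0.0873
grip_force: 0.0
```

>>> apply_moves:
  deltas:
    - [-1,[0,0,0],[0,0,-0.33]]
    - [-1,[0,0,0],[0,0,-0.33]]
    - [-1,[0,0,0],[0,0,-0.33]]

```text
clock: 2.1
tcp_pos: [0.4963, -0.3363, 0.2205]
eef_rot: [0.0, 0.898, -0.44, -0.0]
contact_force: [-1.0, -0.5, -0.2]
width: 0.0876
grip_force: 0.0
```

```bash
python3 -c "
from h import *
go(0.497,-0.335,0.2,218)
snap('wrist','wrist1');snap('top')"
```

```text
t 2.1 tcp [ 0.4963 -0.3363  0.2205] yaw -142.15 w 0.0876 F [-1.  -0.5 -0.2] g 0.0
shift [-0.001  -0.0022  0.0341] turn [ 0.0002  0.0003 -0.0033]
```

View pics/wrist1.png

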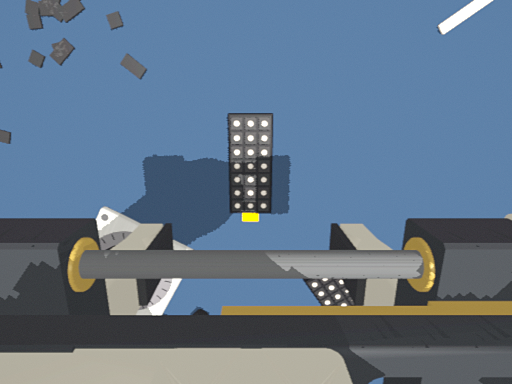

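The wrist view shows the keypad upright at columns 228–272 and rows 113–212, with its tab at (250,217). I'll measure its centre and direction from the dots.

```bash
python3 - <<'E'
from h import *
s=dict(np.load('wrist.npz')); hsv=cv2.cvtColor(s['frame'],cv2.COLOR_RGB2HSV); H,S,V=[hsv[...,i].astype(int) for i in range(3)]
P=cloud(s)
u,v=np.meshgrid(np.arange(512),np.arange(384)); box=(u>222)&(u<280)&(v>105)&(v<225)
d=box&(V>110)&(S<70)
n,l,st,c=cv2.connectedComponentsWithStats(d.astype(np.uint8)); c=c[1:][st[1:,4]>3]; print(len(c))
W=np.array([ray(s,*p,0.0165) for p in c]); m=W.mean(0); t=np.linalg.svd((W-m)[:,:2])[2][0]; 
print('dots centre',m,'ang',np.degrees(np.arctan2(t[1],t[0])),'extent',np.ptp((W-m)[:,:2]@t))
blk=box&(((S<70))|((P[...,2]>0.011)&~((H>18)&(H<35)&(S>150))))
n,l,st,cc=cv2.connectedComponentsWithStats((box&(P[...,2]>0.012)).astype(np.uint8)); k=1+st[1:,4].argmax()
r=cv2.minAreaRect(np.argwhere(l==k)[:,::-1].astype(np.float32)); W=np.array([ray(s,*p,0.016) for p in cv2.boxPoints(r)]); print(W.mean(0),[np.linalg.norm(W[i]-W[i-1]) for i in range(4)],r)
y=box&(H>18)&(H<35)&(S>150); tb=ray(s,*np.argwhere(y).mean(0)[::-1],0.008); print('tab',tb, tb-m,np.linalg.norm((tb-m)[:2]),P[l==k].mean(0))
E
```

```text
24
dots centre [ 0.49513195 -0.33285447  0.0165    ] ang 127.78963080078637 extent 0.12249161559433983
[ 0.49924045 -0.3379507   0.016     ] [np.float64(0.12622742062226178), np.float64(0.05312373526732107), np.float64(0.12623149648266643), np.float64(0.05790716189717717)] ((250.0, 162.5), (99.0, 44.0), 90.0)
tab [ 0.45515004 -0.28076431  0.008     ] [-0.03998192  0.05209017 -0.0085    ] 0.06566535873095983 [ 0.50068081 -0.33914068  0.01710605]
```

>>> apply_moves:
  deltas:
    - [-1,[0.005,-0.002,0.1],[0,0,0]]
    - [-1,[0.005,-0.002,0.2],[0,0,0]]
    - [-1,[0.005,-0.002,0.27],[0,0,0]]
    - [-1,[0.005,-0.002,0.3],[0,0,0]]
    - [-1,[0.005,-0.002,0.315],[0,0,0]]
    - [-1,[0.005,-0.002,0.325],[0,0,0]]
    - [-1,[0.005,-0.002,0.33],[0,0,0]]
    - [-1,[0.005,-0.002,0.33],[0,0,0]]

```text
clock: 3.2
tcp_pos: [0.5, -0.3374, 0.0231]
eef_rot: [-0.0, 0.899, -0.438, 0.0]
contact_force: [-0.2, -0.9, -0.4]
width: 0.0877
grip_force: 0.0
```

>>> apply_moves:
  deltas:
    - [1,[0,0,0],[0,0,0]]
    - [1,[0,0,0],[0,0,0]]
    - [1,[0,0,0],[0,0,0]]
    - [1,[0,0,0],[0,0,0]]
    - [1,[0,0,0],[0,0,0]]
    - [1,[0,0,0],[0,0,0]]
  squeeze: 20

```text
clock: 3.95
tcp_pos: [0.4997, -0.3373, 0.0225]
eef_rot: [-0.0, 0.899, -0.438, -0.0]
contact_force: [0.0, 0.6, 0.5]
width: 0.0332
grip_force: 0.0
```

The fingers closed past 56 mm without gripping anything. I'll stop and look.

```bash
python3 -c "
from h import *
go(0.497,-0.335,0.2,218)
snap('wrist','wrist2'); s=snap('scene')
im=cv2.cvtColor(s['frame'],cv2.COLOR_RGB2BGR)[60:180,120:320]
cv2.imwrite('pics/sc2.png',cv2.resize(im,None,fx=4,fy=4,interpolation=cv2.INTER_CUBIC))"
```

```text
t 3.95 tcp [ 0.4997 -0.3373  0.0225] yaw -141.9 w 0.0332 F [0.  0.6 0.5] g 0.0
shift [-0.0058  0.0011 -0.2958] turn [0.     0.0001 0.0022]
```

View pics/sc2.png

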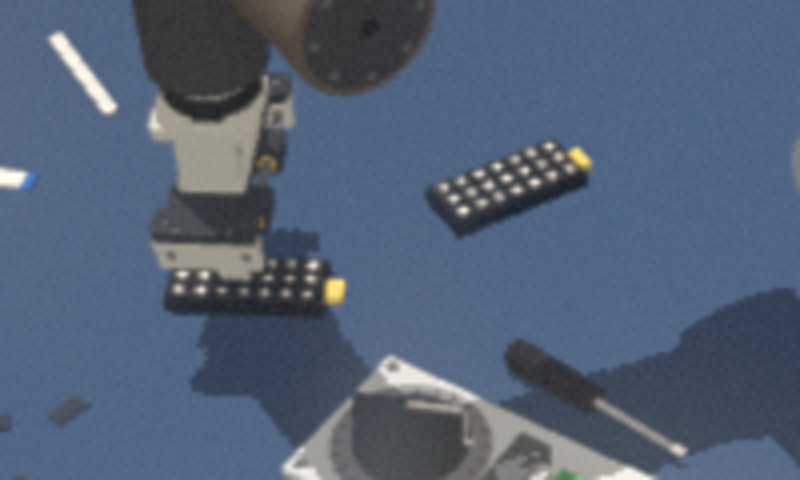

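View pics/wrist2.png

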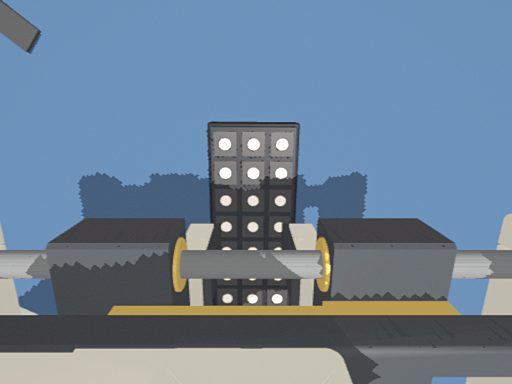

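The scene view shows the fingertip at crop (240,275) ending above the keypad's top, so the tips seem higher than the pose suggests. I'll check with depth.

```bash
python3 - <<'E'
from h import *
np.set_printoptions(precision=4,suppress=True)
s=dict(np.load('scene.npz')); P=cloud(s)
for uu in (172,176,180,184):
  print(uu,[tuple(P[v,uu].round(3)) for v in range(114,142,3)])
s=dict(np.load('wrist.npz')); P=cloud(s)
print('wrist');
for v in (226,235,245,290,300):
  print(v,[tuple(P[v,u].round(3)) for u in (195,205,210,214,250,290,295,300,310)])
o=observe(); print(o['width'],o['joints'],s['t'],-s['R'].T@s['t'])
E
```

```text
172 [(np.float64(0.561), np.float64(-0.283), np.float64(0.151)), (np.float64(0.57), np.float64(-0.272), np.float64(0.152)), (np.float64(0.573), np.float64(-0.272), np.float64(0.142)), (np.float64(0.569), np.float64(-0.28), np.float64(0.123)), (np.float64(0.57), np.float64(-0.281), np.float64(0.111)), (np.float64(0.52), np.float64(-0.353), np.float64(0.019)), (np.float64(0.529), np.float64(-0.344), np.float64(0.018)), (np.float64(0.535), np.float64(-0.338), np.float64(0.013)), (np.float64(0.536), np.float64(-0.34), np.float64(-0.001)), (np.float64(0.547), np.float64(-0.328), np.float64(0.0))]
176 [(np.float64(0.552), np.float64(-0.276), np.float64(0.149)), (np.float64(0.56), np.float64(-0.267), np.float64(0.148)), (np.float64(0.562), np.float64(-0.267), np.float64(0.138)), (np.float64(0.558), np.float64(-0.274), np.float64(0.119)), (np.float64(0.562), np.float64(-0.271), np.float64(0.111)), (np.float64(0.527), np.float64(-0.323), np.float64(0.042)), (np.float64(0.52), np.float64(-0.335), np.float64(0.017)), (np.float64(0.526), np.float64(-0.329), np.float64(0.012)), (np.float64(0.529)
[... 3439 characters left out ...]
np.float64(-0.359), np.float64(0.107))]
300 [(np.float64(0.518), np.float64(-0.327), np.float64(0.1)), (np.float64(0.511), np.float64(-0.32), np.float64(0.087)), (np.float64(0.51), np.float64(-0.322), np.float64(0.087)), (np.float64(0.485), np.float64(-0.277), np.float64(0.015)), (np.float64(0.466), np.float64(-0.293), np.float64(0.016)), (np.float64(0.483), np.float64(-0.343), np.float64(0.087)), (np.float64(0.481), np.float64(-0.344), np.float64(0.086)), (np.float64(0.481), np.float64(-0.346), np.float64(0.088)), (np.float64(0.489), np.float64(-0.356), np.float64(0.108))]
0.025097107030001602 [-0.27    0.4194 -0.3698  0.     -0.7816  0.9351] [0.1848 0.5707 0.3615] [ 0.5442 -0.3936  0.1987]
```

Depth shows the fingertips at z ≈ 0.042, about 38 mm above the reported value. That matches the overhang having the opposite sign in the reported TCP, and the lateral position is right. I'll open, go down about 36 mm more with a close eye on force, and check again.

>>> apply_moves:
  deltas:
    - [-1,[0,0,0],[0,0,0]]
    - [-1,[0,0,0],[0,0,0]]
    - [-1,[0,0,0],[0,0,0]]
    - [-1,[0,0,0],[0,0,0]]
    - [-1,[0,0,0],[0,0,0]]
    - [-1,[0,0,0],[0,0,0]]
    - [-1,[0,0,0],[0,0,0]]
    - [-1,[0,0,0],[0,0,0]]

```text
clock: 5.05
tcp_pos: [0.4997, -0.3373, 0.0225]
eef_rot: [-0.0, 0.899, -0.438, -0.0]
contact_force: [0.5, -0.7, -0.7]
width: 0.0873
grip_force: 0.0
```

>>> apply_moves:
  deltas:
    - [-1,[0,0,0.01],[0,0,0]]
    - [-1,[0,0,0.02],[0,0,0]]
    - [-1,[0,0,0.03],[0,0,0]]
    - [-1,[0,0,0.04],[0,0,0]]
    - [-1,[0,0,0.047],[0,0,0]]
    - [-1,[0,0,0.054],[0,0,0]]
    - [-1,[0,0,0.058],[0,0,0]]
    - [-1,[0,0,0.058],[0,0,0]]

```text
clock: 6.05
tcp_pos: [0.4996, -0.3373, -0.0124]
eef_rot: [0.0, 0.899, -0.438, -0.0]
contact_force: [-0.2, -0.9, 0.2]
width: 0.0874
grip_force: 0.0
```

```bash
python3 - <<'E'
from h import *
np.set_printoptions(precision=3,suppress=True)
go(0.5,-0.337,0.2,218)
s=snap('scene'); P=cloud(s)
# points near finger column: within tool-frame lateral of grasp
c=np.array([0.5,-0.3373]); ty=np.array([.787,.617]); tx=np.array([.617,-.787])
q=P[...,:2]-c; a=q@ty; b=q@tx
m=(abs(b)<0.02)&(a>0.036)&(a<0.08)&(P[...,2]<0.12)
for lo in np.arange(-.005,.08,.005): k=m&(P[...,2]>=lo)&(P[...,2]<lo+.005); print(round(lo,3),k.sum(),a[k].mean().round(3) if k.any() else '',np.median(s['frame'][k],0) if k.any() else '')
E
```

```text
t 6.05 tcp [ 0.5   -0.337 -0.012] yaw -141.9 w 0.0874 F [-0.2 -0.9  0.2] g 0.0
shift [-0.    -0.001 -0.354] turn [0.    0.    0.002]
-0.005 57 0.061 [56. 68. 87.]
0.0 33 0.061 [57. 68. 88.]
0.005 6 0.065 [ 97.  103.  109.5]
0.01 10 0.059 [157.  152.5 141.5]
0.015 6 0.06 [158.  154.  142.5]
0.02 6 0.061 [155.5 152.  141. ]
0.025 8 0.061 [144.5 140.5 132. ]
0.03 9 0.062 [155. 151. 140.]
0.035 8 0.063 [153.5 149.  139. ]
0.04 8 0.063 [154.5 150.  139. ]
0.045 3 0.066 [155. 151. 139.]
0.05 0  
0.055 0  
0.06 0  
0.065 0  
0.07 0  
0.075 0
```

Confirmed: the tips are at about 7 mm with no contact. I'll go down 3 mm more and grip.

>>> apply_moves:
  deltas:
    - [-1,[0,0,0.005],[0,0,0]]
    - [1,[0,0,0.005],[0,0,0]]
    - [1,[0,0,0.005],[0,0,0]]
    - [1,[0,0,0.005],[0,0,0]]
    - [1,[0,0,0.005],[0,0,0]]
    - [1,[0,0,0.005],[0,0,0]]
    - [1,[0,0,0.005],[0,0,0]]
  squeeze: 20

```text
clock: 6.98
tcp_pos: [0.4997, -0.3374, -0.0152]
eef_rot: [0.0, 0.899, -0.438, 0.0]
contact_force: [0.5, -0.6, 0.8]
width: 0.0559
grip_force: 20.0
```

```bash
python3 -c "
from h import *
go(0.497,-0.335,0.1,218)"
```

```text
t 6.97 tcp [ 0.4997 -0.3374 -0.0152] yaw -141.9 w 0.0559 F [ 0.5 -0.6  0.8] g 20.0
shift [-0.0058  0.001  -0.1919] turn [-0.     -0.0001  0.0023]
```

>>> apply_moves:
  deltas:
    - [1,[0,0,-0.03],[0,0,0]]
    - [1,[0,0,-0.09],[0,0,0]]
    - [1,[0,0,-0.16],[0,0,0]]
    - [1,[0,0,-0.21],[0,0,0]]
    - [1,[0,0,-0.21],[0,0,0]]

```text
clock: 7.6
tcp_pos: [0.5012, -0.3379, 0.1134]
eef_rot: [-0.0, 0.899, -0.437, 0.002]
contact_force: [-0.2, -0.1, -2.0]
width: 0.0555
grip_force: 20.0
```

```bash
python3 -c "
from h import *
go(0.5105,0.071,0.11,188.9)"
```

```text
t 7.6 tcp [ 0.5012 -0.3379  0.1134] yaw -141.89 w 0.0555 F [-0.2 -0.1 -2. ] g 20.0
shift [-0.5266 -0.4328  0.0047] turn [-0.0047 -0.0043  0.6492]
```

>>> apply_moves:
  deltas:
    - [1,[-0.05,-0.04,0],[0,0,0.1]]
    - [1,[-0.12,-0.1,0],[0,0,0.25]]
    - [1,[-0.2,-0.165,0],[0,0,0.4]]
    - [1,[-0.28,-0.23,0],[0,0,0.55]]
    - [1,[-0.36,-0.3,0],[0,0,0.649]]
    - [1,[-0.44,-0.362,0],[0,0,0.649]]
    - [1,[-0.5,-0.411,0],[0,0,0.649]]
    - [1,[-0.526,-0.433,0],[0,0,0.649]]

```text
clock: 8.6
tcp_pos: [0.5086, 0.0734, 0.1098]
eef_rot: [0.001, 0.761, -0.649, -0.0]
contact_force: [0.3, -0.7, -1.1]
width: 0.0553
grip_force: 20.0
```

>>> apply_moves:
  deltas:
    - [1,[0,0,0],[0,0,0]]
    - [1,[0,0,0],[0,0,0]]
    - [1,[0,0,0],[0,0,0]]

```text
clock: 8.98
tcp_pos: [0.5091, 0.0702, 0.1105]
eef_rot: [0.0, 0.759, -0.651, -0.0]
contact_force: [0.0, -0.8, -1.1]
width: 0.0558
grip_force: 20.0
```

```bash
python3 -c "
from h import *
go(0.5105,0.071,0.11,188.9)
snap('wrist','wrist3'); snap('top'); snap('scene')"
```

```text
t 8.97 tcp [0.5091 0.0702 0.1105] yaw -171.19 w 0.0558 F [ 0.  -0.8 -1.1] g 20.0
shift [-0.001  -0.0025  0.0009] turn [ 0.0007 -0.0002 -0.0021]
```

View pics/wrist3.png

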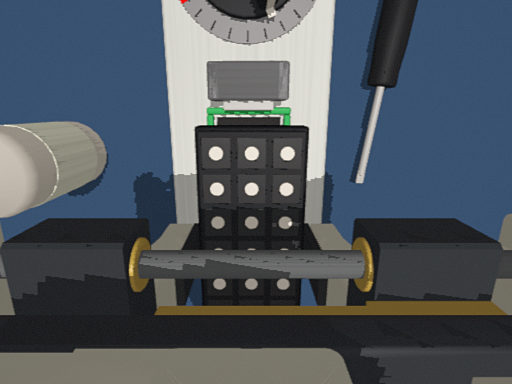

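The wrist view shows the keypad held level, with its -y end at row ~128 and columns 196–307. The green -y wall is at rows ~108–115 (columns 207–291) and the guide block at rows 62–100. I'll measure the keypad against the pocket in this one view.

```bash
python3 - <<'E'
from h import *
np.set_printoptions(precision=4,suppress=True)
s=dict(np.load('wrist.npz')); hsv=cv2.cvtColor(s['frame'],cv2.COLOR_RGB2HSV); H,S,V=[hsv[...,i].astype(int) for i in range(3)]
P=cloud(s); u,v=np.meshgrid(np.arange(512),np.arange(384))
a=np.radians(8.93); X=np.array([np.cos(a),np.sin(a)]); Y=np.array([-X[1],X[0]]); p0=np.array([.5105,.071])
J=lambda W:np.array([(W[:2]-p0)@X,(W[:2]-p0)@Y])*1000
T=observe()['tcp_pos']; print('tcp in pocket',J(T))
k=(P[...,2]>0.125)&(P[...,2]<0.16)&(v<222)&(u>180)&(u<325); kz=np.median(P[...,2][k&(v>140)]); print('key top z',kz)
pts=np.argwhere(k)[:,::-1].astype(np.float32)
for r in (135,150,170,190,205):
  c=np.where(k[r])[0]; L=J(ray(s,c.min()-.5,r,kz)); R=J(ray(s,c.max()+.5,r,kz)); print(r,c.min(),c.max(),L,R,'mid',(L+R)/2,'w',np.linalg.norm(L-R))
for c in (205,220,250,280,295):
  r=np.where(k[:,c])[0].min(); print('edge',c,r,J(ray(s,c,r-.5,kz)))
g=(H>40)&(H<85)&(S>100)&(V>60)&(v<200)&(v>95); c=np.argwhere(g); print('green',g.sum(),c.min(0),c.max(0))
for col in (225,240,250,260,275):
  r=np.where(g[:,col])[0]; print(col,r.min(),r.max(),J(ray(s,col,r.min()-.5,.020)))
for r in (109,111,113,118,122): 
  q=np.where(g[r])[0]; print('row',r,q.min(),q.max(),J(ray(s,q.min()-.5,r,.02)),J(ray(s,q.max()+.5,r,.02)))
b=(P[...,2]>0.04)&(P[...,2]<0.052)&(v<104)&(v>50)&(u>195)&(u<300); q=np.argwhere(b)[:,::-1].astype(np.float32); w=np.array([J(ray(s,*x,.046)) for x in cv2.boxPoints(cv2.minAreaRect(q))]); print('block',w,w.mean(0),np.median(P[b][:,2]))
E
```

```text
tcp in pocket [-1.2304 -0.2959]
key top z 0.1414860547825847
135 194 308 [ 26.1308 -60.0371] [-27.8266 -59.9604] mid [ -0.8479 -59.9987] w 53.95743761253789
150 195 307 [ 26.0123 -53.0038] [-27.6902 -52.9256] mid [ -0.8389 -52.9647] w 53.702555355690194
170 196 306 [ 26.0107 -43.3392] [-27.6639 -43.2587] mid [ -0.8266 -43.299 ] w 53.67468139137985
190 197 305 [ 26.009  -33.3306] [-27.6367 -33.2476] mid [ -0.8138 -33.2891] w 53.64581517718647
205 197 304 [ 26.3818 -25.5877] [-27.4909 -25.5024] mid [ -0.5546 -25.545 ] w 53.87276743342112
edge 205 125 [ 20.5396 -64.8469]
edge 220 125 [ 13.565  -64.8371]
edge 250 125 [ -0.3856 -64.8176]
edge 280 125 [-14.338  -64.7981]
edge 295 125 [-21.3149 -64.7883]
green 496 [107 207] [125 290]
225 111 113 [ 20.9679 -70.3449]
240 111 113 [  8.3054 -70.3275]
250 111 113 [ -0.1366 -70.316 ]
260 111 113 [ -8.5791 -70.3044]
275 107 113 [-21.1804 -73.5407]
row 109 207 290 [ 36.5354 -71.5887] [-34.2908 -71.4919]
row 111 207 289 [ 36.5999 -69.9581] [-33.4994 -69.862 ]
row 113 208 289 [ 35.8188 -68.321 ] [-33.5515 -68.2256]
row 118 207 289 [ 36.8272 -64.2083] [-33.6825 -64.1107]
row 122 208 289 [ 36.1061 -60.8912] [-33.7881 -60.7938]
block [[  31.929  -105.5428]
 [ -28.8103 -105.4656]
 [ -29.6693  -78.1127]
 [  33.022   -78.1972]] [  1.6179 -91.8296] 0.045361951316214816
```

In this view the keypad is about 2.1 mm off in the jig's -x and aligned in y. I'll shift it and lower until it's just above the walls, then check again.

>>> apply_moves:
  deltas:
    - [1,[0,-0.0035,0.03],[0,0,0]]
    - [1,[0,-0.0035,0.06],[0,0,0]]
    - [1,[0,-0.0035,0.09],[0,0,0]]
    - [1,[0,-0.0035,0.12],[0,0,0]]
    - [1,[0,-0.0035,0.145],[0,0,0]]
    - [1,[0,-0.0035,0.16],[0,0,0]]
    - [1,[0,-0.0035,0.165],[0,0,0]]
    - [1,[0,-0.0035,0.165],[0,0,0]]

```text
clock: 10.12
tcp_pos: [0.5116, 0.0717, 0.0119]
eef_rot: [-0.0, 0.76, -0.65, 0.0]
contact_force: [-0.2, 1.0, -0.6]
width: 0.0556
grip_force: 20.0
```

```bash
python3 - <<'E'
from h import *
np.set_printoptions(precision=4,suppress=True)
go(0.5105,0.071,0.0,188.9)
s=snap('wrist','wrist4'); snap('scene'); hsv=cv2.cvtColor(s['frame'],cv2.COLOR_RGB2HSV); H,S,V=[hsv[...,i].astype(int) for i in range(3)]
P=cloud(s); u,v=np.meshgrid(np.arange(512),np.arange(384))
a=np.radians(8.93); X=np.array([np.cos(a),np.sin(a)]); Y=np.array([-X[1],X[0]]); p0=np.array([.5105,.071])
J=lambda W:np.array([(W[:2]-p0)@X,(W[:2]-p0)@Y])*1000
T=observe()['tcp_pos']; print('tcp in pocket',J(T)); kz=T[2]+.0312
k=(abs(P[...,2]-kz)<0.008)&(v<222)&(u>180)&(u<325)
for r in (150,170,190,205):
  c=np.where(k[r])[0]; 
  if len(c): print(r,c.min(),c.max(),J(ray(s,c.min()-.5,r,kz)),J(ray(s,c.max()+.5,r,kz)))
g=(H>40)&(H<85)&(S>100)&(V>60)&(v<222)&(v>40); c=np.argwhere(g); print('green',g.sum(),c.min(0),c.max(0))
for r in np.unique(c[:,0])[::3]:
  q=np.where(g[r])[0]; print('row',r,q.min(),q.max(),J(ray(s,q.min()-.5,r,.02)),J(ray(s,q.max()+.5,r,.02)))
for col in (225,250,275):
  print(col,[(r,round(J(P[r,col])[1],1),round(P[r,col,2]*1e3,1)) for r in range(100,145,4)])
E
```

```text
t 10.12 tcp [0.5116 0.0717 0.0119] yaw -171.1 w 0.0556 F [-0.2  1.  -0.6] g 20.0
shift [0.0009 0.002  0.0199] turn [-0.0003 -0.     -0.    ]
tcp in pocket [1.4492 0.6504]
150 195 307 [ 28.66   -51.8892] [-24.8259 -51.9056]
170 196 306 [ 28.6427 -42.262 ] [-24.8159 -42.2787]
190 197 305 [ 28.6248 -32.2918] [-24.8057 -32.3089]
205 197 304 [ 28.9836 -24.5778] [-24.6735 -24.5953]
green 1961 [104 186] [169 318]
row 104 198 204 [ 30.2323 -73.1296] [ 26.5277 -73.1307]
row 107 186 318 [ 36.6686 -71.5975] [-33.8905 -71.6181]
row 110 186 318 [ 36.7547 -70.0596] [-33.9804 -70.0803]
row 113 187 317 [ 36.308  -68.5142] [-33.5375 -68.5347]
row 116 188 316 [ 35.8591 -66.9611] [-33.0925 -66.9814]
row 119 187 317 [ 36.4797 -65.3998] [-33.7169 -65.4205]
row 122 187 317 [ 36.5662 -63.8308] [-33.8073 -63.8517]
row 125 187 317 [ 36.6531 -62.2539] [-33.8981 -62.2749]
row 128 187 317 [ 36.7404 -60.669 ] [-33.9894 -60.6901]
row 131 187 317 [ 36.8282 -59.0761] [-34.0811 -59.0973]
row 134 188 316 [ 36.3738 -57.4752] [-33.6307 -57.4962]
row 137 188 316 [ 36.4611 -55.866 ] [-33.722  -55.8871]
row 140 188 316 [ 
[... 1440 characters left out ...]
.float64(-60.2), np.float64(42.4)), (136, np.float64(-58.4), np.float64(43.1)), (140, np.float64(-56.7), np.float64(44.2)), (144, np.float64(-54.6), np.float64(42.4))]
275 [(100, np.float64(-74.8), np.float64(36.0)), (104, np.float64(-72.9), np.float64(35.2)), (108, np.float64(-71.1), np.float64(34.2)), (112, np.float64(-69.0), np.float64(19.7)), (116, np.float64(-66.8), np.float64(11.7)), (120, np.float64(-64.6), np.float64(11.4)), (124, np.float64(-62.4), np.float64(12.7)), (128, np.float64(-61.9), np.float64(39.3)), (132, np.float64(-60.2), np.float64(42.6)), (136, np.float64(-58.4), np.float64(42.9)), (140, np.float64(-56.6), np.float64(43.7)), (144, np.float64(-54.8), np.float64(43.8))]
```

View pics/wrist4.png

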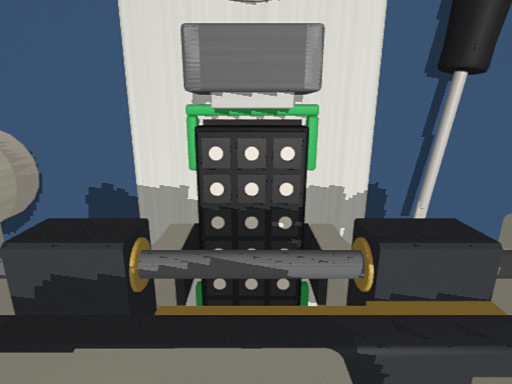

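The walls are centred at x ≈ +1.3 and y ≈ -0.4, and the keypad at x ≈ 1.6 and y ≈ +0.8 mm. I'll correct by about 1.1 mm in -y and 0.3 mm in -x, then lower slightly into the pocket.

>>> apply_moves:
  deltas:
    - [1,[0.0018,0.0005,0],[0,0,0]]
    - [1,[0.0018,0.0005,0],[0,0,0]]
    - [1,[0.0018,0.0005,0.004],[0,0,0]]
    - [1,[0.0018,0.0005,0.008],[0,0,0]]
    - [1,[0.0018,0.0005,0.012],[0,0,0]]
    - [1,[0.0018,0.0005,0.016],[0,0,0]]
    - [1,[0.0018,0.0005,0.016],[0,0,0]]

```text
clock: 11.1
tcp_pos: [0.5111, 0.0705, 0.0019]
eef_rot: [0.0, 0.76, -0.65, -0.0]
contact_force: [0.2, 0.9, -1.7]
width: 0.0555
grip_force: 20.0
```

```bash
python3 - <<'E'
from h import *
np.set_printoptions(precision=4,suppress=True)
go(0.5105,0.071,0.0,188.9)
s=snap('wrist')
P=cloud(s); a=np.radians(8.93); X=np.array([np.cos(a),np.sin(a)]); Y=np.array([-X[1],X[0]]); p0=np.array([.5105,.071])
J=lambda W:np.array([(W[:2]-p0)@X,(W[:2]-p0)@Y])*1000
T=observe()['tcp_pos']; print('tcp in pocket',J(T))
for r in (150,):
  hsv=cv2.cvtColor(s['frame'],cv2.COLOR_RGB2HSV); g=(hsv[...,0]>40)&(hsv[...,0]<85)&(hsv[...,1]>100)&(hsv[...,2]>60)
  q=np.where(g[150])[0]; print('green row150',q.min(),q.max(),J(ray(s,q.min()-.5,r,.02)),J(ray(s,q.max()+.5,r,.02)), q[np.r_[np.diff(q)>5,False]],q[np.r_[False,np.diff(q)>5]])
k=np.where(s['frame'][150].max(1)<75)[0];print('dark',k[(k>150)&(k<350)][[0,-1]])
print([(r,round(J(P[r,240])[1],1),round(P[r,240,2]*1e3,1)) for r in range(100,140,2)])
E
```

```text
t 11.1 tcp [0.5111 0.0705 0.0019] yaw -171.1 w 0.0555 F [ 0.2  0.9 -1.7] g 20.0
shift [-0.001   0.0009  0.0031] turn [ 0.0007 -0.0002 -0.0001]
tcp in pocket [ 0.6369 -0.5985]
green row150 183 318 [ 36.6594 -51.2827] [-33.6913 -51.2904] [194] [308]
dark [195 307]
[(100, np.float64(-75.7), np.float64(36.4)), (102, np.float64(-74.8), np.float64(35.9)), (104, np.float64(-73.9), np.float64(36.2)), (106, np.float64(-73.1), np.float64(35.6)), (108, np.float64(-72.2), np.float64(36.1)), (110, np.float64(-71.4), np.float64(34.6)), (112, np.float64(-70.3), np.float64(20.4)), (114, np.float64(-69.3), np.float64(20.1)), (116, np.float64(-68.3), np.float64(18.5)), (118, np.float64(-67.3), np.float64(17.1)), (120, np.float64(-66.1), np.float64(12.0)), (122, np.float64(-65.1), np.float64(11.7)), (124, np.float64(-64.1), np.float64(12.1)), (126, np.float64(-63.9), np.float64(28.4)), (128, np.float64(-63.0), np.float64(29.2)), (130, np.float64(-62.0), np.float64(28.7)), (132, np.float64(-61.3), np.float64(31.3)), (134, np.float64(-60.3), np.float64(30.9)), (136, np.float64(-59.5), np.float64(31.9)), (138, np.float64(-58.7), np.float64(33.3))]
```

It's in the pocket with no contact force and symmetric gaps. I'll seat it and release.

>>> apply_moves:
  deltas:
    - [1,[0,0,0.002],[0,0,0]]
    - [1,[0,0,0.004],[0,0,0]]
    - [1,[0,0,0.006],[0,0,0]]
    - [1,[0,0,0.0075],[0,0,0]]
    - [1,[0,0,0.0085],[0,0,0]]
    - [1,[0,0,0.0085],[0,0,0]]

```text
clock: 11.9
tcp_pos: [0.5113, 0.0705, -0.003]
eef_rot: [0.0, 0.76, -0.65, -0.0]
contact_force: [-0.5, -0.3, -1.9]
width: 0.0558
grip_force: 20.0
```

>>> apply_moves:
  deltas:
    - [1,[0,0,0.001],[0,0,0]]
    - [1,[0,0,0.001],[0,0,0]]
    - [-1,[0,0,0.001],[0,0,0]]
    - [-1,[0,0,0.001],[0,0,0]]
    - [-1,[0,0,0.001],[0,0,0]]
    - [-1,[0,0,0.001],[0,0,0]]
    - [-1,[0,0,0.001],[0,0,0]]
    - [-1,[0,0,0.001],[0,0,0]]

```text
clock: 12.9
tcp_pos: [0.5113, 0.0706, -0.0035]
eef_rot: [-0.0, 0.76, -0.65, 0.0]
contact_force: [0.2, 0.3, -0.2]
width: 0.0877
grip_force: 0.0
```

>>> apply_moves:
  deltas:
    - [-1,[0,0,-0.02],[0,0,0]]
    - [-1,[0,0,-0.06],[0,0,0]]
    - [-1,[0,0,-0.12],[0,0,0]]
    - [-1,[0,0,-0.18],[0,0,0]]
    - [-1,[0,0,-0.2],[0,0,0]]
    - [-1,[0,0,-0.2],[0,0,0]]
    - [-1,[0,0,-0.2],[0,0,0]]

```text
clock: 13.78
tcp_pos: [0.5105, 0.0703, 0.1155]
eef_rot: [0.001, 0.76, -0.65, -0.0]
contact_force: [0.3, -0.3, -0.4]
width: 0.0875
grip_force: 0.0
```

```bash
python3 - <<'E'
from h import *
np.set_printoptions(precision=4,suppress=True)
go(0.5392,-0.1118,0.12,212.2)
s=snap('wrist','wrist5'); P=cloud(s); a=np.radians(8.93); X=np.array([np.cos(a),np.sin(a)]); Y=np.array([-X[1],X[0]]); p0=np.array([.5105,.071])
Q=np.stack([(P[...,:2]-p0)@X,(P[...,:2]-p0)@Y,P[...,2]],-1)
z=Q[...,2]; m=(z>.021)&(z<.036)&(abs(Q[...,0])<.04)&(Q[...,1]>-.068)&(Q[...,1]<-.0)
A=Q[m]; A=A[(abs(A[:,0]-.001)<.024)&(A[:,1]>-.06)]; c=np.linalg.lstsq(np.c_[A[:,:2],np.ones(len(A))],A[:,2],rcond=None)[0]; print('top plane tilt',c, 'z median',np.median(A[:,2]),len(A))
q=Q[m]; print('x',np.percentile(q[:,0],[.5,99.5])*1e3,'ymin',np.percentile(q[:,1],.5)*1e3)
E
```

```text
t 13.78 tcp [0.5105 0.0703 0.1155] yaw -171.12 w 0.0875 F [ 0.3 -0.3 -0.4] g 0.0
shift [ 0.3072 -0.0004 -0.0074] turn [ 0.0021  0.0001 -0.5182]
top plane tilt [ 0.0011 -0.0014  0.0278] z median 0.027800498925056837 3758
x [-25.9065  29.3104] ymin -63.398606233391334
```

View pics/wrist5.png

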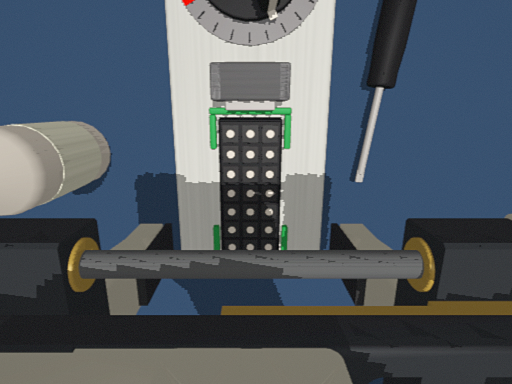

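The keypad is seated: its top is at 27.8 mm (expected 28), it's level, and it's centred between the walls within about 0.5 mm. The dial shows at the top of the picture, with the white pointer end near (272,14) and the red mark near (187,2). I'll move above the dial.

>>> apply_moves:
  deltas:
    - [-1,[0.05,0,-0.03],[0,0,-0.1]]
    - [-1,[0.13,0,-0.08],[0,0,-0.25]]
    - [-1,[0.22,0,-0.13],[0,0,-0.4]]
    - [-1,[0.28,0,-0.15],[0,0,-0.518]]
    - [-1,[0.307,0.001,-0.15],[0,0,-0.518]]
    - [-1,[0.307,0.001,-0.15],[0,0,-0.518]]
    - [-1,[0.307,0.001,-0.15],[0,0,-0.518]]

```text
clock: 14.7
tcp_pos: [0.5386, -0.1108, 0.2053]
eef_rot: [0.0, 0.875, -0.484, -0.001]
contact_force: [0.6, 0.3, 0.7]
width: 0.0877
grip_force: 0.0
```

```bash
cat > dial.py <<'E'
from h import *
np.set_printoptions(precision=4,suppress=True)
go(0.5404,-0.112,0.2,212.2)
for cam in ('wrist','top'):
    s=snap(cam); P=cloud(s); hsv=cv2.cvtColor(s['frame'],cv2.COLOR_RGB2HSV); H,S,V=[hsv[...,i].astype(int) for i in range(3)]
    D=np.array([.5404,-.112]); rr=np.linalg.norm(P[...,:2]-D,axis=-1); z=P[...,2]; vv,uu=np.mgrid[:384,:512]
    ok=(vv<222) if cam=='wrist' else vv<400
    red=ok&((H<8)|(H>172))&(S>120)&(rr<.075)&(z<.03)
    bar=ok&(rr<.05)&(z>.045)&(z<.07); wh=bar&(V>150)&(S<60)
    ring=ok&(rr<.075)&(z>.008)&(z<.019)&(S<50)&(V>70)&(V<190)
    if red.sum()<3 or bar.sum()<20: print(cam,'poor',red.sum(),bar.sum()); continue
    rm=ray(s,*np.argwhere(red).mean(0)[::-1],.014)
    B=np.array([ray(s,*p[::-1],.057)[:2] for p in np.argwhere(bar)]); m=B.mean(0); t=np.linalg.svd(B-m,full_matrices=False)[2][0]
    Wp=np.array([ray(s,*p[::-1],.057)[:2] for p in np.argwhere(wh)])
    if len(Wp):
        if (Wp.mean(0)-m)@t<0: t=-t
    ang=lambda w:np.degrees(np.arctan2(w[1],w[0]))
    rect=cv2.minAreaRect((B*1e4).astype(np.float32)); 
    c=np.array(rect[0])/1e4
    print(cam,'n',red.sum(),bar.sum(),len(Wp),'red',rm[:2],'barmean',m,'rect c',c,np.array(rect[1])/1e4,'bar ang',ang(t),'white mean',Wp.mean(0) if len(Wp) else '', 'white ang',ang(np.linalg.svd(Wp-Wp.mean(0),full_matrices=False)[2][0]) if len(Wp) else '')
    for C in (D,c): print('  mark ang',ang(rm[:2]-C),'dist',np.linalg.norm(rm[:2]-C))
E
python3 dial.py
```

```text
t 14.7 tcp [ 0.5386 -0.1108  0.2053] yaw -147.83 w 0.0877 F [0.6 0.3 0.7] g 0.0
shift [ 0.0032 -0.0015  0.0088] turn [ 0.0021  0.0014 -0.0006]
wrist n 60 1076 235 red [ 0.5832 -0.078 ] barmean [ 0.542  -0.1136] rect c [ 0.541  -0.1124] [0.0149 0.0841] bar ang 121.81976127744014 white mean [ 0.5296 -0.0947] white ang 123.80645182531649
  mark ang 38.48831294241614 dist 0.05470829824282762
  mark ang 39.14168284515713 dist 0.05450271497534903
top poor 0 0
```

The dial axis is at (0.541, -0.1124), and the mark is 54.5 mm from it at 39° (matches the spec). The bar is at about 122°, so it needs about 83° clockwise. I'll descend and pinch.

>>> apply_moves:
  deltas:
    - [-1,[0.004,-0.002,0.06],[0,0,0]]
    - [-1,[0.004,-0.002,0.14],[0,0,0]]
    - [-1,[0.004,-0.002,0.21],[0,0,0]]
    - [-1,[0.004,-0.002,0.26],[0,0,0]]
    - [-1,[0.004,-0.002,0.29],[0,0,0]]
    - [-1,[0.004,-0.002,0.31],[0,0,0]]
    - [-1,[0.004,-0.002,0.32],[0,0,0]]
    - [-1,[0.004,-0.002,0.32],[0,0,0]]

```text
clock: 15.8
tcp_pos: [0.5416, -0.1127, 0.0146]
eef_rot: [0.0, 0.876, -0.483, 0.0]
contact_force: [0.3, 0.6, 0.4]
width: 0.0878
grip_force: 0.0
```

>>> apply_moves:
  deltas:
    - [1,[0,0,0],[0,0,0]]
    - [1,[0,0,0],[0,0,0]]
    - [1,[0,0,0],[0,0,0]]
    - [1,[0,0,0],[0,0,0]]
    - [1,[0,0,0],[0,0,0]]
    - [1,[0,0,0],[0,0,0]]
    - [1,[0,0,0],[0,0,0]]
    - [1,[0,0,0],[0,0,0]]
  squeeze: 20

```text
clock: 16.8
tcp_pos: [0.541, -0.1132, 0.0145]
eef_rot: [0.0, 0.876, -0.483, -0.0]
contact_force: [-0.7, -1.2, -0.5]
width: 0.0159
grip_force: 20.0
```

>>> apply_moves:
  deltas:
    - [1,[0,0,0],[0,0,0]]
    - [1,[0,0,0],[0,0,0]]
    - [1,[0,0,0],[0,0,0]]

```text
clock: 17.18
tcp_pos: [0.5411, -0.1131, 0.0144]
eef_rot: [0.0, 0.875, -0.483, -0.0]
contact_force: [-2.3, -2.7, 2.6]
width: 0.0159
grip_force: 20.0
```

```bash
python3 dial.py
```

```text
t 17.18 tcp [ 0.5411 -0.1131  0.0144] yaw -147.8 w 0.0159 F [-2.3 -2.7  2.6] g 20.0
shift [-0.0023  0.0002 -0.3093] turn [ 0.0009  0.0003 -0.    ]
wrist poor 0 1565
top poor 0 0
```

>>> apply_moves:
  deltas:
    - [1,[0,0,0],[0,0,0.12]]
    - [1,[0,0,0],[0,0,0.28]]
    - [1,[0,0,0],[0,0,0.44]]
    - [1,[0,0,0],[0,0,0.6]]
    - [1,[0,0,0],[0,0,0.76]]
    - [1,[0,0,0],[0,0,0.92]]
    - [1,[0,0,0],[0,0,1]]
    - [1,[0,0,0],[0,0,1]]

```text
clock: 18.27
tcp_pos: [0.5393, -0.1134, 0.0144]
eef_rot: [-0.002, -0.623, 0.782, 0.001]
contact_force: [-8.1, -3.3, 8.4]
width: 0.0157
grip_force: 20.0
```

```bash
python3 dial.py
```

```text
t 18.27 tcp [ 0.5393 -0.1134  0.0144] yaw 167.12 w 0.0157 F [-8.1 -3.3  8.4] g 20.0
shift [-0.0023 -0.0002 -0.3094] turn [ 0.0047  0.0002 -1.0017]
wrist poor 0 1576
top poor 0 0
```

>>> apply_moves:
  deltas:
    - [1,[-0.001,-0.003,0],[0,0,0.12]]
    - [1,[-0.001,-0.003,0],[0,0,0.28]]
    - [1,[-0.001,-0.003,0],[0,0,0.44]]
    - [1,[-0.001,-0.003,0],[0,0,0.6]]
    - [1,[-0.001,-0.003,0],[0,0,0.72]]
    - [1,[-0.001,-0.003,0],[0,0,0.8]]
    - [1,[-0.001,-0.003,0],[0,0,0.83]]
    - [1,[-0.001,-0.003,0],[0,0,0.83]]

```text
clock: 19.38
tcp_pos: [0.538, -0.1127, 0.0143]
eef_rot: [-0.004, -0.34, 0.94, 0.002]
contact_force: [-18.7, 3.5, 20.4]
width: 0.0161
grip_force: 20.0
```

>>> apply_moves:
  deltas:
    - [-1,[0,0,0],[0,0,0]]
    - [-1,[0,0,0],[0,0,0]]
    - [-1,[0,0,0],[0,0,0]]
    - [-1,[0,0,0],[0,0,0]]
    - [-1,[0,0,0],[0,0,0]]
    - [-1,[0,0,0],[0,0,0]]

```text
clock: 20.12
tcp_pos: [0.5434, -0.1127, 0.0144]
eef_rot: [-0.0, -0.341, 0.94, -0.0]
contact_force: [-1.0, -0.1, -0.3]
width: 0.0701
grip_force: 0.0
```

>>> apply_moves:
  deltas:
    - [-1,[0,0,-0.04],[0,0,0]]
    - [-1,[0,0,-0.12],[0,0,0]]
    - [-1,[0,0,-0.2],[0,0,0]]
    - [-1,[0,0,-0.28],[0,0,0]]
    - [-1,[0,0,-0.32],[0,0,0]]
    - [-1,[0,0,-0.32],[0,0,0]]
    - [-1,[0,0,-0.32],[0,0,0]]

```text
clock: 21.0
tcp_pos: [0.5428, -0.1127, 0.2057]
eef_rot: [-0.0, -0.341, 0.94, 0.0]
contact_force: [-0.5, 0.4, 0.3]
width: 0.0878
grip_force: 0.0
```

```bash
python3 dial.py; python3 -c "
from h import *
s=dict(np.load('wrist.npz')); cv2.imwrite('pics/w6.png',cv2.cvtColor(s['frame'],cv2.COLOR_RGB2BGR))"
```

```text
t 21.0 tcp [ 0.5428 -0.1127  0.2057] yaw 129.84 w 0.0878 F [-0.5  0.4  0.3] g 0.0
shift [0.0024 0.0034 0.0095] turn [ 0.0014  0.0002 -1.8302]
wrist n 19 1111 222 red [ 0.5874 -0.0749] barmean [ 0.5394 -0.1136] rect c [ 0.541  -0.1126] [0.0842 0.0155] bar ang 40.29743307320278 white mean [ 0.5559 -0.0992] white ang 39.94815252786004
  mark ang 38.26122466448457 dist 0.05983588464699606
  mark ang 39.06548045836792 dist 0.05975251728804521
top poor 0 0
```

View pics/w6.png

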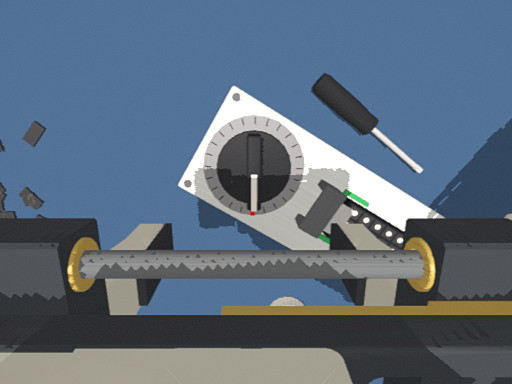

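The last picture shows the white pointer (255,195) in line with the red mark (252,213). The bar is at about 40° and the mark at 39°, within the 5° tolerance. I'll check the keypad once more in the scene view, then hand in.

```bash
python3 - <<'E'
from h import *
s=snap('scene'); P=cloud(s); a=np.radians(8.93); X=np.array([np.cos(a),np.sin(a)]); Y=np.array([-X[1],X[0]]); p0=np.array([.5117,.0708])
x=(P[...,:2]-p0)@X; y=(P[...,:2]-p0)@Y; m=(abs(x)<.024)&(abs(y)<.055)
A=np.c_[x[m],y[m],np.ones(m.sum())]; z=P[...,2][m]; k=abs(z-.028)<.008
print(m.sum(),k.sum(),np.median(z),np.linalg.lstsq(A[k],z[k],rcond=None)[0])
if abs(np.median(z)-.028)<.003: print(finish_job())
E
```

```text
509 504 0.02819061970303717 [-0.00785934 -0.00476683  0.02816299]
the job is handed in; nothing more can be done
None
```

The job is handed in: by my last measurements the keypad lies level in the pocket, fully down and about 0.5 mm off centre, and the dial pointer is within about 1° of the red mark; the official verdict wasn't shown.

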